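# Lay the tall tube down against the jig fence

### The arm

A 6-joint arm with a two-finger parallel gripper is mounted at the origin on the work surface. World frame = base frame: x ahead of the robot, y to its left, z up, the work surface at z = 0. Lengths are in mm, angles in rad, forces in N, time in s.
With the tool pointing down it reaches from about 350 to 775 mm from the base axis. Payload 7.3 kg.
Tool frame: the origin (TCP) lies at the very end of the fingers, on their centre line; the grasp point (between the pads) lies bot.grip_depth behind it (bot.grip_depth is the distance from the TCP to the grasp point, in mm); z points along the fingers, y is the line along which they close (so a half turn about z gives the same grasp; the last joint's range is limited). The gripper opens to 92 mm and grips with 3 to 60 N. Pads are 19 mm wide; open, the fingers measure 130 mm over their backs; the gripper's body (75 mm by 190 mm) begins 47 mm behind the grasp point.
Start: joints at [-1.331, 0.342, 1.524, -0, 1.275, -0.146], TCP at [197.581, -486.422, 226.741] pointing down, gripper open.
Joint ranges: [-2.53, 2.53], [-0.77, 2.02], [0.04, 2.7], [-1, 4.14], [0.28, 2.66], [-3.11, 3.11]. Speed limits (rad/s): [2.57, 2.57, 3.14, 3.14, 3.14, 3.14].

### API

Orientations are given as a unit quaternion [w, x, y, z].
In Python, from bench import bot, optics gives the robot as it stands. The module is installed in compiled form; this text tells all that it offers.
- The arm moves only by the shell command python3 -m pendant 'ROWS' [OPENING] [FORCE]. ROWS is JSON, a list of rows, each an object of numbers: "dx", "dy", "dz": the shift along the tool's x, y, z in cm; "wx", "wy", "wz": the turn, a rotation vector about the tool's x, y, z in rad. In form: [{"dx": .., "dy": .., "dz": .., "wx": .., "wy": .., "wz": ..}, ...]. A call has 1 to 20 rows; each row is the pose to reach, as a shift and turn from the pose commanded when the call began, along the tool's axes at that moment; what a row does not reach only later rows make up. A row lasts 1/8 s, in which the tool goes at most 62.5 mm and 10.7 degrees, less where a joint would pass 70% of its speed; a pose out of reach is approached as far as the arm can. A call with a gripper value outside its range is refused whole. OPENING is the opening, from 0 (shut) to 1 (fully open), set as the call begins (- or left out, the last holds). The fingers move at their own pace and stop on an object; FORCE is the grip in N (left out, the last holds). Time passes only in rows, so rows that repeat a pose let the fingers close. It gives the time, the measured TCP pose, the force, the opening and the grip force at its end, in the units of the state.
- bot.sense(): the state, without advancing time (a new reading comes with each control period).
- optics.capture(name): name is "side" or "top" or "wrist"; returns a dict with "pixels" (400x640x3 uint8, red, green, blue), "camera_matrix" (3x3 intrinsics, pixels), "rvec" (rotation vector, rad) and "tvec" (3), from world to camera coordinates, as OpenCV has them. Camera axes: x right, y down, z forward; pixel columns grow to the right and rows downward; lengths in mm; the calibration is good to about 2 mm. A picture is of the moment at which its call begins. There is no depth.
- bot.finish_job(): hands the job in; it is judged then, once.
The state is a dict: "clock": time; "q": joint angles; "dq": joint speeds; "joint_efforts": joint torques, N m; "eef_pos": TCP position; "tcp_rot": TCP orientation; "ft_force": force on the tool from outside, world axes, zero at the start; "wrist_torque": the same for the moment, N m; "finger_gap": finger opening in mm; "finger_force": force on a finger pad.
Only numpy, scipy, OpenCV 4.12 (cv2) and the standard library are available. Lean on these libraries where they do the work, as an engineer would, in place of code of your own. Each camera call takes 0.05 s, during which the arm holds its last target. There are 200 camera calls.

### The job

With the fingertips, tip the tall square tube over onto its side, away from the upright fence of the grinding jig, easing it down gently all the way so that it never drops, and push it along the jig's base plate until its foot end is flush against the fence. It should end lying still on the plate, pointing straight out from the fence. Do not pick it up: its foot stays on the plate throughout; and leave everything else on the table where it is.

Things in the scene. Friction and masses are not known exactly. Their poses are not given: they have to be found in the camera images.
- jig: grinding jig, fixed: base plate 272 x 130 mm, 10 mm thick, with an upright perforated fence across it (12 mm thick, 130 mm wide, top 80 mm above the table). Origin: on the table under the middle of the fence's working face (the plane x = 0). x points from the fence out over the long part of the plate (plate: x = -30 to +242 mm), y along the fence, z up; plate top at z = 10 mm
- tube: tall aluminium square tube, 60 x 60 mm outside, 3 mm walls, 170 mm tall, 0.2 to 0.45 kg, open at both ends, standing loose on the plate 3 to 30 mm from the fence. Origin: centre of the foot; z from foot to mouth, x away from the fence at the start. Balances 0.34 rad from upright, then falls if not held back, e.g. by a fingertip 30 mm deep in the mouth against the wall nearer the fence; its foot may slide to the fence
- tube_mouth (a point): centre of the tube's open upper end, 170 mm along z from its origin; same axes as the tube. Held back only by a level push here, the foot can slip towards the fence when the tube is nearly down and let it drop; fingers leaning back some 0.6 rad, tips under the upper wall, take part of the weight and prevent it
- tube_toe (a point): middle of the foot's edge away from the fence (30 mm along the tube's x from its origin), the edge it tips over
- tube_heel (a point): middle of the foot's edge nearest the fence (-30 mm along the tube's x from its origin)
- short_tube: bystander: square aluminium tube, 40 x 40 x 80 mm, standing beside the jig; origin centre of underside
- can: bystander: round steel can, 56 mm diameter, 85 mm tall, standing beside the jig; origin centre of underside
- handle_block: bystander: dark wood block 120 x 35 x 30 mm lying beside the jig; origin centre of underside
- belt_roll: bystander: rolled sanding belt, a ring 90 mm across and 50 mm tall; origin centre of underside
- wrench: bystander: wrench lying on the table
- brush: bystander: brush lying on the table
- mug: bystander: mug, 80 mm across, 90 mm tall; origin centre of underside

How it is judged:
By the outcome, as a careful person would: the job done as asked, in the order asked, and still so for the second after the job is handed in, with the robot touching nothing.
It also fails if it takes over 66 s, if anything falls off the work surface, if the arm or the gripper's body presses on something with over 40 N, if the wrist force passes 120 N, or if a joint passes its speed limit or range.

## Working session

There is one attempt and no reset: what is moved stays moved. The work goes in short steps, Python scripts to look and compute and a shell command to move; the robot and the scene stay as the last step left them, time stands still between calls to the robot, and variables do not carry over. Pictures are saved under pics/ and viewed, at most 10 in all, crops included, and the job is handed in when it is done.

```bash
mkdir -p pics
cat > h.py <<'E'
import numpy as np, cv2
from bench import bot, optics
def cap(n,f=None):
    c=optics.capture(n)
    if f: cv2.imwrite('pics/'+f,c['pixels'][:,:,::-1])
    return c
def ray(c,uv,z):
    "pixel -> world point on plane z"
    R=cv2.Rodrigues(np.array(c['rvec'],float))[0]; t=np.array(c['tvec'],float).ravel()
    d=R.T@np.linalg.inv(np.array(c['camera_matrix']))@np.array([uv[0],uv[1],1.]); o=-R.T@t
    return o+d*(z-o[2])/d[2]
def proj(c,P):
    return cv2.projectPoints(np.array(P,float).reshape(-1,1,3),np.array(c['rvec'],float),np.array(c['tvec'],float),np.array(c['camera_matrix'],float),None)[0].reshape(-1,2)
E
python3 - <<'E'
from h import *
for n in ('top','side'):
    c=cap(n,n+'1.png'); R=cv2.Rodrigues(np.array(c['rvec'],float))[0]; print(n,-R.T@np.array(c['tvec']).ravel(),R[2])
s=bot.sense(); print(s, bot.grip_depth)
E
```

```text
top [ 405.41435346   27.15485435 1458.69280629] [ 0.10482473 -0.00678469 -0.99446757]
side [311.06917987 663.26951731 994.55767809] [ 0.20716777 -0.6061207  -0.76791875]
{'clock': 0.1, 'q': array([-1.33099325e+00,  3.42640058e-01,  1.52491689e+00,  1.61063873e-05,
        1.27538504e+00, -1.46007372e-01]), 'dq': array([ 0.0011326 , -0.00212736, -0.00100279, -0.00072639,  0.00203075,
       -0.00123368]), 'joint_efforts': array([ 1.04398110e-03, -4.32006741e+01, -2.44694173e+01,  7.19101564e-02,
        5.26309479e-02, -4.48963942e-05]), 'eef_pos': array([ 197.49900689, -486.05099077,  226.12280379]), 'tcp_rot': array([-6.74282544e-04,  9.81451641e-01,  1.91708689e-01, -2.39343639e-05]), 'ft_force': array([-0.34662359, -0.1202417 , -0.20060036]), 'wrist_torque': array([ 0.02311325,  0.0151177 , -0.03686067]), 'finger_force': 0.0, 'finger_gap': 91.8363676702632} 18.8
```

View pics/top1.png

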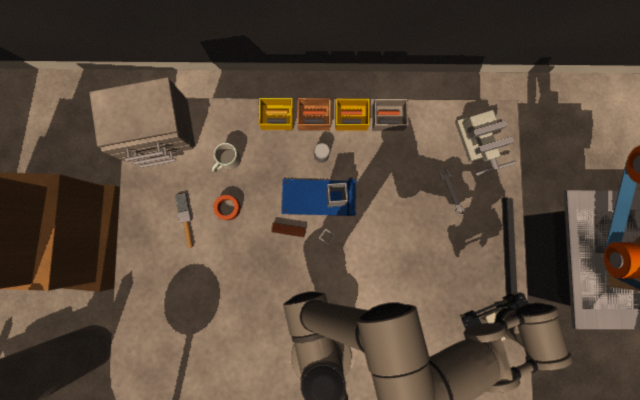

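View pics/side1.png

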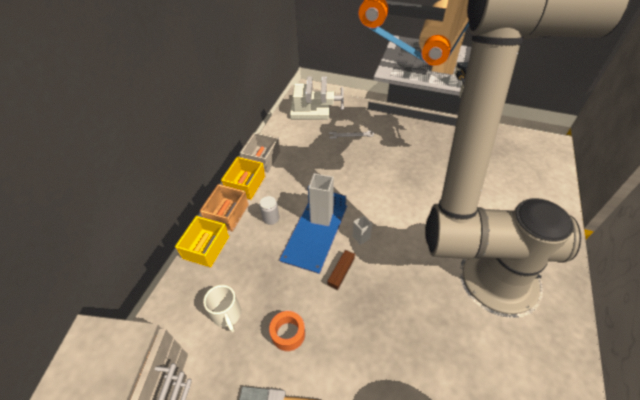

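The top view shows the blue jig at px (282–356, 178–215), with the fence at its right end and the tube mouth near (338,194). The side view has the tube at (321,200). The jig's x points roughly along world +y.

Run:
```python
from h import *
c=cap('top'); im=c['pixels']
hsv=cv2.cvtColor(im,cv2.COLOR_RGB2HSV)
m=cv2.inRange(hsv,(100,120,40),(125,255,255)); m[:160]=0;m[240:]=0;m[:,:260]=0;m[:,380:]=0
cn=max(cv2.findContours(m,0,2)[0],key=cv2.contourArea)
r=cv2.minAreaRect(cn);print(r); b=cv2.boxPoints(r)
for p in b: print(p,ray(c,p,10),ray(c,p,80))
cv2.imwrite('pics/topcrop.png',cv2.resize(im[165:250,270:370,::-1],None,fx=7,fy=7,interpolation=2))
s=cap('side'); cv2.imwrite('pics/sidecrop.png',cv2.resize(s['pixels'][160:290,250:390,::-1],None,fx=4.5,fy=4.5,interpolation=2))
```

```text
((314.8062438964844, 196.78018188476562), (65.05915832519531, 34.300289154052734), 1.6365772485733032)
[281.80014 212.9943 ] [508.58316206 145.57601874  10.        ] [503.59810479 139.85397644  80.        ]
[282.77975 178.70801] [635.86993282 143.58126511  10.        ] [624.73445228 137.95560816  80.        ]
[347.81235 180.56607] [630.03616051 -97.46185456  10.        ] [619.18256448 -91.44044714  80.        ]
[346.83273 214.85236] [502.7144423  -93.26518344  10.        ] [498.01295818 -87.44655674  80.        ]
```

View pics/topcrop.png

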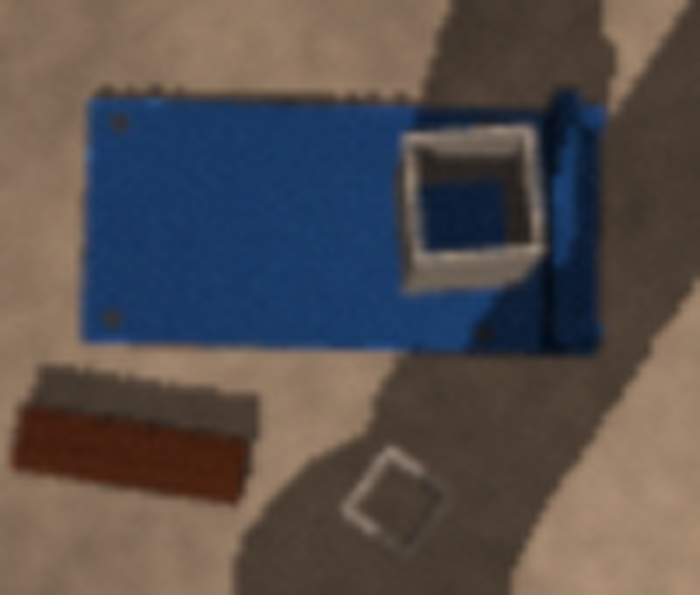

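View pics/sidecrop.png

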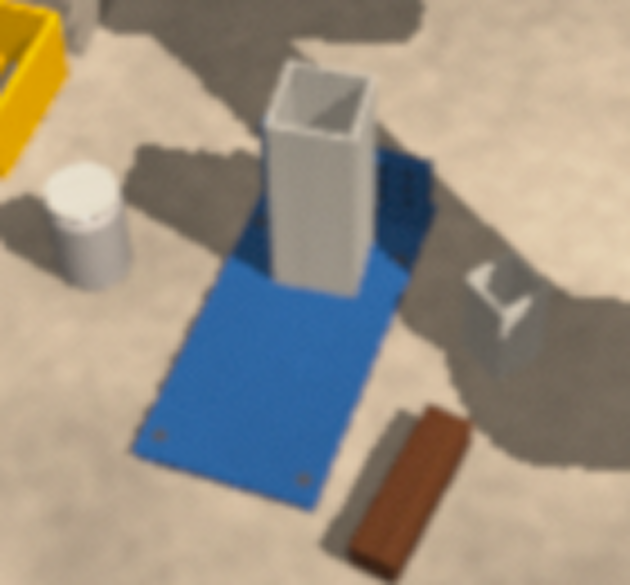

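The top crop shows the mouth corners at px ≈ (327.6,184.4), (345.7,183.1), (347.7,200.1) and (328.3,201.4). The plate corners are at (283.1,179), (282,214), (355.4,215.3) and (356.1,180.4). In the side view the near foot edge runs from crop (272,278) to (357,297).

```bash
cat > jig.py <<'E'
from h import *
c=cap('top'); s=cap('side')
T=lambda x,y:(x/7+270-.43,y/7+165-.43)
S=lambda x,y:(x/4.5+250-.4,y/4.5+160-.4)
pl=[ray(c,T(*p),10)[:2] for p in [(92,98),(84,343),(598,352),(603,108)]]
L=(pl[0]+pl[1])/2; Rr=(pl[2]+pl[3])/2
sp=[ray(s,S(*p),10)[:2] for p in [(133,452),(313,510)]]
if __name__=='__main__':
    print('plate',np.round(pl)); print('side far end',np.round(sp))
    ex=(L-Rr)/np.linalg.norm(L-Rr); print('ex',ex,np.linalg.norm(L-Rr), 'face', Rr+30*ex, L-242*ex)
    for n,q in (('top',[ray(c,T(*p),180)[:2] for p in [(403,136),(530,127),(544,246),(408,255)]]),('side',[ray(s,S(*p),180)[:2] for p in [(292,63),(375,75),(362,138),(268,125)]])):
        q=np.array(q); print(n,np.round(q),q.mean(0),'rect',cv2.minAreaRect(q.astype(np.float32)))
    print('toe edge side',[np.round(ray(s,S(*p),10)) for p in [(272,278),(357,297)]])
    print('short',ray(c,T(392,500),80),'can',ray(c,(321.5,152),85),'block',ray(c,T(130,450),30))
E
python3 jig.py
```

```text
plate [[ 636.  144.]
 [ 506.  146.]
 [ 503. -123.]
 [ 632. -127.]]
side far end [[636. 148.]
 [507. 152.]]
ex [0.01429655 0.9998978 ] 270.1781322654313 face [567.99043104 -95.03932482] [567.96438462 -96.86100636]
top [[592. -15.]
 [597. -75.]
 [541. -81.]
 [536. -18.]] [566.35501532 -47.0268223 ] rect ((566.4471435546875, -47.208091735839844), (56.18162155151367, 63.4214973449707), 4.0494279861450195)
side [[595. -72.]
 [540. -79.]
 [531. -23.]
 [592. -15.]] [564.35527114 -47.50472252] rect ((564.9356689453125, -47.63997268676758), (61.68909454345703, 57.15562057495117), 7.498786449432373)
toe edge side [array([597., -18.,  10.]), array([533., -21.,  10.])]
short [424.11602468 -13.18740249  80.        ] can [720.20768933   1.73493455  85.        ] block [449.95081114 120.35645227  30.        ]
```

```bash
cat > go.py <<'E'
from h import *
from scipy.spatial.transform import Rotation as Rn
ORG=np.array([568.,-95.5]); EX=np.array([0.014,1.0]); EX/=np.linalg.norm(EX); EY=np.array([-EX[1],EX[0]])
def world(jx,jy,z): return np.r_[ORG+jx*EX+jy*EY,z]
def rot(lean,yaw):
    "tool R: tool x along jig x (turned by yaw), z down leaning to the fence by lean"
    x=np.r_[EX,0]; z=np.array([0,0,-1.]); y=np.cross(z,x)
    return Rn.from_rotvec([0,0,yaw])*Rn.from_matrix(np.c_[x,y,z])*Rn.from_rotvec([0,-lean,0])
def tcp():
    s=bot.sense(); q=s['tcp_rot']; return s['eef_pos'],Rn.from_quat([q[1],q[2],q[3],q[0]])
def rows(tg,P=None):
    p,R=P or tcp()
    for jx,jy,z,l,y in tg:
        d=R.inv().apply(world(jx,jy,z)-p)/10; w=(R.inv()*rot(l,y)).as_rotvec()
        print('{"dx":%.2f,"dy":%.2f,"dz":%.2f,"wx":%.3f,"wy":%.3f,"wz":%.3f}'%(*d,*w))
def st():
    s=bot.sense(); p,R=tcp(); v=p[:2]-ORG; M=R.as_matrix()
    print('t %.2f jig x %.1f y %.1f z %.1f lean %.3f yaw %.3f'%(s['clock'],v@EX,v@EY,p[2],np.arctan2(-(M[:2,2]@EX),-M[2,2]),np.arctan2(M[:2,1]@EY*-1*0+ -(M[:2,1]@EX),-(M[:2,1]@EY))),'F',np.round(s['ft_force'],1),'gap %.1f'%s['finger_gap'],'q',np.round(s['q'],2))
E
python3 -c "
from go import *
st(); rows([(48,2,265,0,.08)])"
```

```text
t 0.30 jig x -395.9 y 364.9 z 226.5 lean -0.000 yaw 1.171 F [-0.5  0.5 -0.7] gap 91.9 q [-1.33  0.34  1.52 -0.    1.28 -0.15]
{"dx":50.71,"dy":-26.77,"dz":-3.83,"wx":-0.000,"wy":-0.000,"wz":-1.251}
```

```bash
sed -i 's/np.arctan2(M\[:2,1\]@EY\*-1\*0+ -(M\[:2,1\]@EX)/np.arctan2(M[:2,1]@EX/' go.py
python3 -m pendant '[{"dx":3,"dy":-1.5,"dz":-3.8,"wz":-0.1},{"dx":8,"dy":-4.2,"dz":-3.8,"wz":-0.22},{"dx":13,"dy":-6.9,"dz":-3.8,"wz":-0.34},{"dx":18,"dy":-9.5,"dz":-3.8,"wz":-0.46},{"dx":23,"dy":-12.1,"dz":-3.8,"wz":-0.58},{"dx":28,"dy":-14.8,"dz":-3.8,"wz":-0.7},{"dx":33,"dy":-17.4,"dz":-3.8,"wz":-0.82},{"dx":38,"dy":-20,"dz":-3.8,"wz":-0.94},{"dx":43,"dy":-22.7,"dz":-3.8,"wz":-1.06},{"dx":47,"dy":-24.8,"dz":-3.8,"wz":-1.18},{"dx":50.7,"dy":-26.8,"dz":-3.8,"wz":-1.25},{"dx":50.7,"dy":-26.8,"dz":-3.8,"wz":-1.25},{"dx":50.7,"dy":-26.8,"dz":-3.8,"wz":-1.25},{"dx":50.7,"dy":-26.8,"dz":-3.8,"wz":-1.25}]' 0.09 10
python3 -c "
from go import *
st(); c=cap('wrist','w1.png'); print(proj(c,[world(48+a,2+b,180) for a in(-30,30) for b in (-30,30)]))"
```

```text
t 0.30 jig x -395.9 y 364.9 z 226.5 lean -0.000 yaw -1.171 F [-0.5  0.5 -0.7] gap 91.9 q [-1.33  0.34  1.52 -0.    1.28 -0.15]
[[ -797.23339821 -2190.07854419]
 [ -677.21891795 -1525.4365219 ]
 [-1220.84545888 -2573.30461678]
 [-1002.84342225 -1771.7685726 ]]schema error: expected keys dx, dy, dz, wx, wy, wz
```

View pics/w1.png

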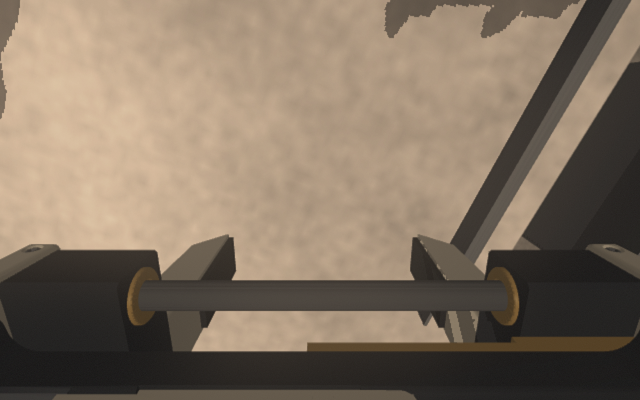

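The call was refused because every row needs all six keys, so the arm hasn't moved. The wrist picture shows only bare table and the open fingers at px (210,270) and (440,280).

```bash
python3 -m pendant '[{"dx":3,"dy":-1.5,"dz":-3.8,"wx":0,"wy":0,"wz":-0.1},{"dx":8,"dy":-4.2,"dz":-3.8,"wx":0,"wy":0,"wz":-0.22},{"dx":13,"dy":-6.9,"dz":-3.8,"wx":0,"wy":0,"wz":-0.34},{"dx":18,"dy":-9.5,"dz":-3.8,"wx":0,"wy":0,"wz":-0.46},{"dx":23,"dy":-12.1,"dz":-3.8,"wx":0,"wy":0,"wz":-0.58},{"dx":28,"dy":-14.8,"dz":-3.8,"wx":0,"wy":0,"wz":-0.7},{"dx":33,"dy":-17.4,"dz":-3.8,"wx":0,"wy":0,"wz":-0.82},{"dx":38,"dy":-20,"dz":-3.8,"wx":0,"wy":0,"wz":-0.94},{"dx":43,"dy":-22.7,"dz":-3.8,"wx":0,"wy":0,"wz":-1.06},{"dx":47,"dy":-24.8,"dz":-3.8,"wx":0,"wy":0,"wz":-1.18},{"dx":50.7,"dy":-26.8,"dz":-3.8,"wx":0,"wy":0,"wz":-1.25},{"dx":50.7,"dy":-26.8,"dz":-3.8,"wx":0,"wy":0,"wz":-1.25},{"dx":50.7,"dy":-26.8,"dz":-3.8,"wx":0,"wy":0,"wz":-1.25},{"dx":50.7,"dy":-26.8,"dz":-3.8,"wx":0,"wy":0,"wz":-1.25}]' 0.09 10
python3 -c "
from go import *
st(); c=cap('wrist','w2.png'); print(proj(c,[world(48+a,2+b,180) for a in(-30,30) for b in (-30,30)]))"
```

```text
clock: 2.1
eef_pos: [565.9, -48.3, 264.9]
tcp_rot: [0.0, 0.684, 0.729, -0.0]
ft_force: [0.1, -1.0, -0.5]
finger_gap: 8.4
finger_force: 0.0
t 2.10 jig x 47.2 y 2.7 z 264.9 lean 0.000 yaw 0.077 F [ 0.1 -1.  -0.5] gap 8.4 q [-0.22  0.4   1.34 -0.    1.41 -0.28]
[[359.19807392 241.30893044]
 [283.54714007 235.85215046]
 [368.04264205 167.06082677]
 [287.13766776 160.82821867]]
```

View pics/w2.png

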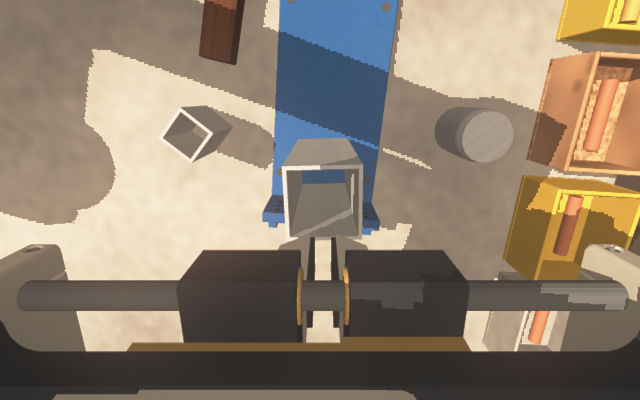

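The wrist view shows the mouth's outer corners at about (283,168), (361,168), (362,238) and (285,238). Its edges run parallel to the image, so the tool yaw matches the tube.

```bash
python3 -c "
from go import *
c=cap('wrist'); J=[]
for p in [(283,168),(361,168),(362,238),(285,238)]:
    v=ray(c,p,180)[:2]-ORG; J.append((v@EX,v@EY))
print(np.round(J,1),np.mean(J,0))
# fence/plate yaw: plate edges x=const in picture
for p in [(279,20),(274,140),(397,20),(381,160)]:
    v=ray(c,p,10)[:2]-ORG; print(np.round([v@EX,v@EY],1))
for p in [(264,207),(379,206)]:
    v=ray(c,p,80)[:2]-ORG; print('fence top',np.round([v@EX,v@EY],1))
rows([(47,1,265,-.0,.08),(47,1,265,.6,.08),(47,1,265,.9,.04)])"
```

```text
[[ 72.4  34.7]
 [ 76.8 -23. ]
 [ 20.9 -30. ]
 [ 16.2  30.7]] [46.58508921  3.12948185]
[203.2  64.3]
[69.9 65.1]
[213.4 -66.9]
[ 55.4 -69.3]
fence top [ 6.2 63.9]
fence top [ 17.1 -60.3]
{"dx":-0.03,"dy":0.16,"dz":-0.01,"wx":0.000,"wy":0.000,"wz":-0.003}
{"dx":-0.03,"dy":0.16,"dz":-0.01,"wx":-0.001,"wy":-0.600,"wz":-0.003}
{"dx":-0.03,"dy":0.16,"dz":-0.01,"wx":0.017,"wy":-0.900,"wz":0.035}
```

```bash
cat > path.py <<'E'
from go import *
PSI=.077; TOE=np.array([76.6,5.3])
def pose(th,ph,D,mode,toe=0.,off=0.,psi=PSI):
    "TCP target (jig x,y,z,lean,yaw). mode 'span': midway between both walls; 'hold': on the heel wall. off: extra in tool plane away from the fence"
    uv=lambda u,w:np.array([u*np.cos(th)+w*np.sin(th),10-u*np.sin(th)+w*np.cos(th)])
    a=np.array([np.sin(ph),np.cos(ph)]); n=np.array([-np.cos(ph),np.sin(ph)])
    if ph>=th: h=uv(-57,170-D)-9.5*n
    else: h=uv(-57,170)-D*a-9.5*n
    al=ph-th; slack=54-19*np.cos(al)-(D+9.5*np.sin(al))*np.tan(al)
    if mode=='span': h=h+slack/2*np.array([np.cos(th),-np.sin(th)])
    if mode=='push': h=h+slack*np.array([np.cos(th),-np.sin(th)])
    r=h[0]+toe+off
    return (TOE[0]+r*np.cos(psi),TOE[1]+r*np.sin(psi),h[1],ph,psi),slack
E
python3 - <<'E'
from path import *
for a in [(0,.8,-30,'span'),(0,.8,33,'span'),(.34,1.05,36,'span'),(1.57,1.05,35,'hold')]: print(np.round(pose(*a)[0],2),pose(*a)[1])
rows([(120,8,280,.5,.077),(224,18,150,1.05,.077)])
E
```

```text
[5.8590e+01 3.9100e+00 2.0319e+02 8.0000e-01 8.0000e-02] 64.63486307582657
[2.6250e+01 1.4200e+00 1.4019e+02 8.0000e-01 8.0000e-02] -0.2323660183463616
[7.3850e+01 5.0900e+00 1.4654e+02 1.0500e+00 8.0000e-02] 3.3255292024505465
[2.2049e+02 1.6400e+01 4.1480e+01 1.0500e+00 8.0000e-02] 54.84840093410769
{"dx":7.30,"dy":0.02,"dz":-1.51,"wx":0.000,"wy":-0.500,"wz":0.000}
{"dx":17.75,"dy":-0.17,"dz":11.49,"wx":0.000,"wy":-1.050,"wz":0.000}
```

```bash
python3 -m pendant '[{"dx":4,"dy":0,"dz":-1,"wx":0,"wy":-0.1,"wz":0},{"dx":7.3,"dy":0,"dz":-1,"wx":0,"wy":-0.25,"wz":0},{"dx":11,"dy":0,"dz":0,"wx":0,"wy":-0.4,"wz":0},{"dx":14,"dy":0,"dz":3,"wx":0,"wy":-0.55,"wz":0},{"dx":17,"dy":0,"dz":6,"wx":0,"wy":-0.7,"wz":0},{"dx":17.7,"dy":0,"dz":9,"wx":0,"wy":-0.85,"wz":0},{"dx":17.7,"dy":0,"dz":11.5,"wx":0,"wy":-0.98,"wz":0},{"dx":17.7,"dy":0,"dz":11.5,"wx":0,"wy":-1.05,"wz":0},{"dx":17.7,"dy":0,"dz":11.5,"wx":0,"wy":-1.05,"wz":0},{"dx":17.7,"dy":0,"dz":11.5,"wx":0,"wy":-1.05,"wz":0}]'
python3 - <<'E'
from path import *
st(); rows([(224,18,50,1.05,.077)])
E
```

```text
clock: 3.45
eef_pos: [555.4, 128.9, 150.5]
tcp_rot: [0.365, 0.593, 0.631, -0.342]
ft_force: [0.1, 0.2, 0.8]
finger_gap: 8.6
finger_force: 0.0
t 3.45 jig x 224.2 y 15.7 z 150.5 lean 1.047 yaw 0.078 F [0.1 0.2 0.8] gap 8.6 q [ 0.53  0.84  1.32 -0.89  1.62  0.73]
{"dx":8.71,"dy":-0.25,"dz":5.02,"wx":0.002,"wy":-0.002,"wz":-0.001}
```

```bash
python3 -m pendant '[{"dx":4,"dy":0,"dz":2.3,"wx":0,"wy":0,"wz":0},{"dx":6.5,"dy":0,"dz":3.7,"wx":0,"wy":0,"wz":0},{"dx":8.7,"dy":-0.2,"dz":5,"wx":0,"wy":0,"wz":0},{"dx":8.7,"dy":-0.2,"dz":5,"wx":0,"wy":0,"wz":0},{"dx":8.7,"dy":-0.2,"dz":5,"wx":0,"wy":0,"wz":0}]'
python3 - <<'E'
from path import *
st(); p,_=pose(0,.8,-35,'span'); rows([(150,9,230,.8,.077),p])
E
```

```text
clock: 4.08
eef_pos: [553.6, 129.2, 50.6]
tcp_rot: [0.366, 0.592, 0.631, -0.342]
ft_force: [1.5, -0.8, 1.0]
finger_gap: 8.0
finger_force: 0.0
t 4.08 jig x 224.4 y 17.5 z 50.6 lean 1.048 yaw 0.079 F [ 1.5 -0.8  1. ] gap 8.0 q [ 0.53  0.98  1.34 -0.89  1.51  0.86]
{"dx":-19.28,"dy":0.30,"dz":-2.44,"wx":0.003,"wy":0.249,"wz":-0.001}
{"dx":-21.82,"dy":0.08,"dz":6.36,"wx":0.003,"wy":0.249,"wz":-0.001}
```

Run:
```python
from path import *
p,s=pose(0,.72,29,'span'); print(np.round(p,2),s)
def back(p,L): 
    r=L*np.sin(p[3]); return (p[0]+r*np.cos(PSI),p[1]+r*np.sin(PSI),p[2]+L*np.cos(p[3]),*p[3:])
rows([(170,12,230,.85,.077),(120,10,245,.72,.077),back(p,75)])
print('then'); R=rot(.72,PSI)
rows([p],(world(*back(p,75)[:3]),R))
```

```text
[3.1270e+01 1.8000e+00 1.4474e+02 7.2000e-01 8.0000e-02] 8.786633320123883
{"dx":-18.28,"dy":0.16,"dz":-4.19,"wx":0.003,"wy":0.199,"wz":-0.001}
{"dx":-22.07,"dy":-0.04,"dz":-0.60,"wx":0.003,"wy":0.329,"wz":-0.000}
{"dx":-20.24,"dy":0.08,"dz":5.02,"wx":0.003,"wy":0.329,"wz":-0.000}
then
{"dx":0.00,"dy":0.00,"dz":7.50,"wx":0.000,"wy":0.000,"wz":0.000}
```

```bash
python3 -m pendant '[{"dx":-5,"dy":0,"dz":-2,"wx":0,"wy":0,"wz":0},{"dx":-10,"dy":0,"dz":-4,"wx":0,"wy":0.1,"wz":0},{"dx":-15,"dy":0.1,"dz":-4.2,"wx":0,"wy":0.18,"wz":0},{"dx":-18.3,"dy":0.1,"dz":-4.2,"wx":0,"wy":0.25,"wz":0},{"dx":-22,"dy":0,"dz":-0.6,"wx":0,"wy":0.33,"wz":0},{"dx":-22,"dy":0,"dz":-0.6,"wx":0,"wy":0.33,"wz":0},{"dx":-21,"dy":0,"dz":2.5,"wx":0,"wy":0.33,"wz":0},{"dx":-20.2,"dy":0.1,"dz":5,"wx":0,"wy":0.33,"wz":0},{"dx":-20.2,"dy":0.1,"dz":5,"wx":0,"wy":0.33,"wz":0},{"dx":-20.2,"dy":0.1,"dz":5,"wx":0,"wy":0.33,"wz":0}]'
python3 - <<'E'
from path import *
st(); p,s=pose(0,.72,29,'span'); rows([p])
c=cap('side'); cv2.imwrite('pics/s3.png',cv2.resize(c['pixels'][100:290,220:420,::-1],None,fx=3,fy=3))
E
```

```text
clock: 5.32
eef_pos: [563.7, -13.4, 200.6]
tcp_rot: [0.258, 0.64, 0.683, -0.24]
ft_force: [1.1, -0.0, 0.2]
finger_gap: 8.2
finger_force: 0.0
t 5.33 jig x 82.0 y 5.4 z 200.6 lean 0.719 yaw 0.080 F [ 1.1 -0.   0.2] gap 8.2 q [ 0.21  0.55  1.5  -0.74  1.31  0.43]
{"dx":-0.14,"dy":-0.05,"dz":7.55,"wx":0.003,"wy":0.000,"wz":0.001}
```

View pics/s3.png

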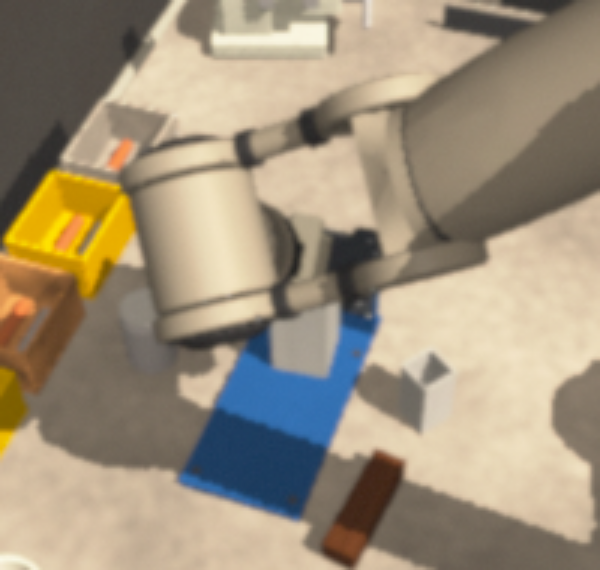

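The side view shows the gripper over the tube. The tube's lower part is visible at crop (305,340) and hasn't moved, but the mouth is hidden. I'll insert along the finger axis.

```bash
python3 -m pendant '[{"dx":0,"dy":0,"dz":2,"wx":0,"wy":0,"wz":0},{"dx":0,"dy":0,"dz":4,"wx":0,"wy":0,"wz":0},{"dx":-0.1,"dy":0,"dz":5.5,"wx":0,"wy":0,"wz":0},{"dx":-0.1,"dy":0,"dz":6.5,"wx":0,"wy":0,"wz":0},{"dx":-0.1,"dy":0,"dz":7.5,"wx":0,"wy":0,"wz":0},{"dx":-0.1,"dy":0,"dz":7.5,"wx":0,"wy":0,"wz":0}]'
python3 - <<'E'
from path import *
st(); cap('wrist','w3.png')
rows([pose(*a)[0] for a in [(0,.78,32,'push'),(.06,.84,33,'push'),(.12,.9,33,'push'),(.18,.94,34,'push'),(.24,1.0,35,'push'),(.29,1.03,35,'push')]])
E
```

```text
clock: 6.12
eef_pos: [566.3, -64.9, 143.1]
tcp_rot: [0.257, 0.64, 0.683, -0.241]
ft_force: [0.8, -1.0, -0.4]
finger_gap: 8.5
finger_force: 0.5
t 6.12 jig x 30.6 y 2.1 z 143.1 lean 0.719 yaw 0.078 F [ 0.8 -1.  -0.4] gap 8.5 q [ 0.12  0.6   1.59 -0.8   1.15  0.48]
{"dx":-0.03,"dy":0.03,"dz":0.29,"wx":0.000,"wy":-0.060,"wz":0.002}
{"dx":0.37,"dy":0.03,"dz":-0.29,"wx":0.000,"wy":-0.120,"wz":0.002}
{"dx":0.83,"dy":0.03,"dz":-0.99,"wx":0.000,"wy":-0.180,"wz":0.002}
{"dx":1.43,"dy":0.03,"dz":-1.61,"wx":0.000,"wy":-0.220,"wz":0.002}
{"dx":1.92,"dy":0.03,"dz":-2.11,"wx":0.001,"wy":-0.280,"wz":0.002}
{"dx":2.53,"dy":0.03,"dz":-2.70,"wx":0.001,"wy":-0.310,"wz":0.002}
```

View pics/w3.png

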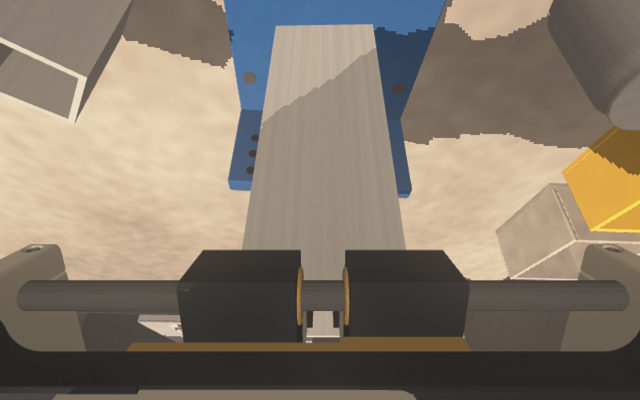

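The wrist view shows the fingers inside the mouth, with the tube's toe face running down to its foot edge at px (275–375, 25). Joint 4 limits the lean here, so I'll use about 0.86 with more depth.

Run:
```python
from path import *
A=[(0,.76,33,'push'),(.05,.8,35,'push'),(.1,.83,37,'push'),(.15,.84,39,'push'),(.2,.86,41,'push'),(.24,.86,43,'push'),(.28,.86,44,'push')]
print([round(pose(*a)[1],1) for a in A]); rows([pose(*a)[0] for a in A])
```

```text
[np.float64(2.6), np.float64(1.5), np.float64(1.1), np.float64(2.2), np.float64(2.6), np.float64(3.9), np.float64(5.9)]
{"dx":0.06,"dy":0.03,"dz":0.32,"wx":0.000,"wy":-0.040,"wz":0.002}
{"dx":0.45,"dy":0.03,"dz":-0.06,"wx":0.000,"wy":-0.080,"wz":0.002}
{"dx":0.90,"dy":0.03,"dz":-0.47,"wx":0.000,"wy":-0.110,"wz":0.002}
{"dx":1.49,"dy":0.03,"dz":-0.96,"wx":0.000,"wy":-0.120,"wz":0.002}
{"dx":2.05,"dy":0.03,"dz":-1.36,"wx":0.000,"wy":-0.140,"wz":0.002}
{"dx":2.60,"dy":0.03,"dz":-1.68,"wx":0.000,"wy":-0.140,"wz":0.002}
{"dx":3.18,"dy":0.03,"dz":-2.09,"wx":0.000,"wy":-0.140,"wz":0.002}
```

```bash
python3 -m pendant '[{"dx":0,"dy":0,"dz":0.2,"wx":0,"wy":-0.02,"wz":0},{"dx":0.06,"dy":0,"dz":0.3,"wx":0,"wy":-0.04,"wz":0},{"dx":0.25,"dy":0,"dz":0.15,"wx":0,"wy":-0.06,"wz":0},{"dx":0.45,"dy":0,"dz":-0.06,"wx":0,"wy":-0.08,"wz":0},{"dx":0.68,"dy":0,"dz":-0.26,"wx":0,"wy":-0.095,"wz":0},{"dx":0.9,"dy":0,"dz":-0.47,"wx":0,"wy":-0.11,"wz":0},{"dx":1.2,"dy":0,"dz":-0.7,"wx":0,"wy":-0.115,"wz":0},{"dx":1.5,"dy":0,"dz":-0.96,"wx":0,"wy":-0.12,"wz":0},{"dx":1.5,"dy":0,"dz":-0.96,"wx":0,"wy":-0.12,"wz":0}]'
python3 - <<'E'
from path import *
st(); cap('wrist','w4.png')
A=[(.2,.86,41,'push'),(.24,.86,43,'push'),(.28,.86,44,'push')]
rows([pose(*a)[0] for a in A])
E
```

```text
clock: 7.3
eef_pos: [566.9, -46.7, 145.8]
tcp_rot: [0.301, 0.624, 0.665, -0.278]
ft_force: [-3.7, 3.5, 22.9]
finger_gap: 8.2
finger_force: 10.9
t 7.30 jig x 48.8 y 1.8 z 145.8 lean 0.843 yaw 0.080 F [-3.7  3.5 22.9] gap 8.2 q [ 0.2   0.65  1.58 -0.9   1.23  0.6 ]
{"dx":0.88,"dy":-0.14,"dz":-0.11,"wx":0.006,"wy":-0.015,"wz":-0.002}
{"dx":1.39,"dy":-0.14,"dz":-0.50,"wx":0.006,"wy":-0.015,"wz":-0.002}
{"dx":1.91,"dy":-0.14,"dz":-0.98,"wx":0.006,"wy":-0.015,"wz":-0.002}
```

View pics/w4.png

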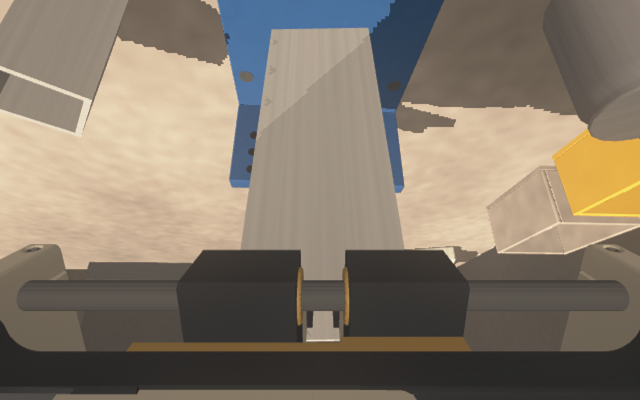

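The wrist view shows the toe-face edges running from (271,29) to (243,245) and from (370,29) to (404,245). The two edge lines together give the tube's axis, so I'll measure it automatically from saturation.

```bash
cat > tube.py <<'E'
from path import *
def tube(v=1):
    "axis tilt, yaw (in jig axes) and toe edge of the tube from its toe face in the wrist picture"
    c=cap('wrist'); hs=cv2.cvtColor(cv2.GaussianBlur(c['pixels'],(3,3),0),cv2.COLOR_RGB2HSV); S=hs[:,:,1].astype(int)
    K=np.array(c['camera_matrix']); R=cv2.Rodrigues(np.array(c['rvec'],float))[0]
    col=S[:,305:340].mean(1); up=[r for r in range(3,240) if abs(S[r,300:345]-np.median(S[200:235,300:345])).mean()>25]
    top=max(up)+1 if up else 0
    L=[];Rr=[]
    for r in range(top+6,240,3):
        g=np.abs(np.diff(cv2.GaussianBlur(S[r:r+1].astype(np.float32),(5,1),0)[0]))
        ok=S[r]<np.median(S[r,310:335])+22
        l=322
        while l>150 and ok[l]: l-=1
        q=322
        while q<500 and ok[q]: q+=1
        L.append((l,r));Rr.append((q,r))
    def plane(pts):
        pts=np.array(pts,float)
        for _ in range(4):
            k=np.polyfit(pts[:,1],pts[:,0],1); e=abs(pts[:,0]-np.polyval(k,pts[:,1])); pts=pts[e<=max(2.,2*np.median(e))]
        a,b=[R.T@np.linalg.inv(K)@[np.polyval(k,y),y,1.] for y in (0,240)]
        return np.cross(a,b),k,len(pts),e.max()
    n1,k1,c1,e1=plane(L);n2,k2,c2,e2=plane(Rr)
    d=np.cross(n1,n2); d/=np.linalg.norm(d); d*=np.sign(d[2]) or 1
    dx,dy=d[:2]@EX,d[:2]@EY
    th=np.arctan2(np.hypot(dx,dy)*np.sign(dx),d[2])
    T=[ray(c,(np.polyval(k,top-.5),top-.5),10)[:2]-ORG for k in (k1,k2)]
    print('tube tilt %.3f yaw %.3f'%(th,np.arctan2(dy,dx) if th>.1 else np.nan),'top',top,'toe corners',[np.round([t@EX,t@EY],1) for t in T],'w',round(np.hypot(*(T[0]-T[1])),1),'edges',np.round(k1,3),np.round(k2,3),c1,c2)
    return th
if __name__=='__main__': st(); tube()
E
python3 tube.py
```

```text
t 7.35 jig x 48.7 y 1.8 z 145.9 lean 0.843 yaw 0.080 F [-3.1  3.5 22.8] gap 7.9 q [ 0.2   0.65  1.58 -0.9   1.23  0.6 ]
tube tilt 0.508 yaw -0.065 top 28 toe corners [array([72.4, 33.4]), array([75.5, -6.7])] w 40.2 edges [-2.23000e-01  2.80733e+02] [  0.64  321.774] 40 58
```

Run:
```python
from h import *
im=cap('wrist')['pixels']
lab=cv2.cvtColor(im,cv2.COLOR_RGB2LAB).astype(int)
for r in (50,90,150,190,230):
    print(r,'sat',[int(x) for x in cv2.cvtColor(im,cv2.COLOR_RGB2HSV)[r,230:420:8,1]]); print('  b',[int(x) for x in lab[r,230:420:8,2]], 'V',[int(x) for x in im[r,230:420:8].max(1)])
```

```text
50 sat [128, 128, 131, 129, 129, 45, 45, 45, 46, 45, 47, 45, 45, 47, 45, 44, 44, 44, 107, 108, 111, 111, 111, 110]
  b [101, 101, 100, 101, 101, 138, 139, 139, 139, 139, 139, 139, 139, 140, 139, 138, 138, 138, 114, 114, 114, 114, 114, 114] V [160, 159, 163, 160, 160, 181, 175, 181, 182, 176, 180, 177, 183, 173, 182, 162, 158, 163, 88, 87, 85, 85, 85, 86]
90 sat [60, 120, 120, 120, 82, 44, 46, 45, 47, 45, 45, 45, 45, 45, 45, 45, 45, 45, 44, 95, 75, 91, 58, 58]
  b [145, 102, 102, 102, 110, 139, 139, 139, 139, 139, 138, 138, 138, 138, 138, 138, 138, 138, 138, 115, 117, 116, 138, 137] V [222, 161, 160, 161, 159, 178, 179, 177, 180, 177, 165, 160, 160, 158, 160, 159, 164, 160, 161, 89, 85, 87, 118, 118]
150 sat [60, 86, 93, 47, 46, 44, 45, 45, 45, 46, 45, 46, 44, 46, 45, 46, 46, 45, 46, 46, 103, 103, 61, 63]
  b [146, 112, 111, 137, 138, 138, 138, 138, 138, 138, 138, 138, 138, 139, 138, 139, 139, 138, 138, 138, 109, 110, 146, 146] V [225, 121, 124, 130, 165, 158, 160, 159, 160, 162, 159, 160, 157, 160, 159, 161, 161, 165, 160, 161, 124, 121, 220, 217]
190 sat [63, 66, 62, 46, 47, 46, 45, 44, 45, 46, 47, 45, 45, 44, 45, 47, 45, 46, 46, 46, 46, 114, 63, 61]
  b [146, 145, 146, 138, 138, 139, 138, 138, 138, 138, 139, 138, 138, 138, 138, 138, 138, 139, 139, 138, 138, 103, 146, 146] V [220, 214, 219, 160, 158, 161, 160, 161, 157, 161, 159, 158, 157, 157, 157, 159, 158, 161, 162, 162, 162, 156, 217, 220]
230 sat [64, 65, 45, 46, 46, 47, 44, 45, 46, 46, 45, 44, 44, 46, 44, 44, 44, 46, 46, 45, 47, 44, 65, 63]
  b [145, 144, 138, 138, 138, 138, 138, 138, 138, 138, 138, 138, 138, 138, 138, 138, 138, 138, 139, 138, 139, 138, 146, 145] V [207, 205, 159, 161, 156, 158, 157, 160, 155, 160, 157, 155, 157, 156, 157, 157, 156, 161, 161, 157, 159, 162, 213, 216]
```

Saturation near 45 (under 53) picks the tube out cleanly. I'll tighten the threshold.

```bash
python3 - <<'E'
t=open('tube.py').read()
t=t.replace("ok=S[r]<np.median(S[r,310:335])+22","ok=abs(S[r]-45)<9").replace("abs(S[r,300:345]-np.median(S[200:235,300:345])).mean()>25","abs(S[r,315:332]-45).mean()>9")
open('tube.py','w').write(t)
E
python3 tube.py
```

```text
t 7.45 jig x 48.6 y 1.8 z 145.9 lean 0.843 yaw 0.080 F [-3.6  3.  22.4] gap 8.2 q [ 0.2   0.65  1.58 -0.9   1.23  0.6 ]
tube tilt 0.179 yaw 0.053 top 29 toe corners [array([71.5, 35. ]), array([ 76. , -24.3])] w 59.5 edges [-1.46000e-01  2.76212e+02] [1.66000e-01 3.62829e+02] 64 69
```

```bash
sed -i 's/TOE=np.array(\[76.6,5.3\])/TOE=np.array([73.8,5.3])/' path.py
cat >> tube.py <<'E'
def rel(th,toe=TOE):
    p,R=tcp(); v=p[:2]-ORG; M=R.as_matrix(); ph=np.arctan2(-(M[:2,2]@EX),-M[2,2])
    r=(v@EX-toe[0])*np.cos(PSI)+(v@EY-toe[1])*np.sin(PSI); z=p[2]-10
    u=r*np.cos(th)-z*np.sin(th); w=r*np.sin(th)+z*np.cos(th); al=ph-th
    D=170-w-9.5*np.sin(al)
    B=[(u+66*np.sin(al)+s*np.cos(al),w+66*np.cos(al)-s*np.sin(al)) for s in (0,37.5)]
    f=(30-30-B[0][0])/(B[1][0]-B[0][0]); 
    print('u %.1f w %.1f al %.2f D %.1f'%(u,w,al,D),'heel gap %.1f'%(u-9.5*np.cos(al)+57),'toe rim gap %.1f'%(-3-(u+9.5*np.cos(al)+(170-(w-9.5*np.sin(al)))*np.tan(al))),'body over toe rim %.1f'%(B[0][1]+f*(B[1][1]-B[0][1])-170))
if __name__=='__main__': rel(tube())
E
python3 tube.py
```

```text
t 7.50 jig x 48.5 y 1.8 z 145.9 lean 0.843 yaw 0.080 F [-4.   3.9 23.3] gap 8.1 q [ 0.2   0.65  1.58 -0.9   1.23  0.6 ]
tube tilt 0.178 yaw 0.051 top 29 toe corners [array([71.5, 35.1]), array([ 76. , -24.3])] w 59.5 edges [-1.45000e-01  2.76113e+02] [1.66000e-01 3.62803e+02] 64 69
tube tilt 0.178 yaw 0.051 top 29 toe corners [array([71.4, 35.1]), array([ 76. , -24.3])] w 59.5 edges [-1.46000e-01  2.76117e+02] [1.66000e-01 3.62808e+02] 65 69
u -49.1 w 129.2 al 0.67 D 34.9 heel gap 0.4 toe rim gap 2.1 body over toe rim 4.6
```

Run:
```python
from tube import *
A=[(.19,.85,34,'span'),(.24,.88,36,'span'),(.29,.89,39,'span'),(.33,.9,40,'span'),(.37,.9,42,'span'),(.41,.91,43,'span')]
print([round(float(pose(*a)[1]),1) for a in A]); rows([pose(*a)[0] for a in A])
```

```text
[8.1, 7.7, 8.0, 9.1, 10.2, 11.3]
{"dx":0.32,"dy":-0.15,"dz":-0.44,"wx":0.006,"wy":-0.005,"wz":-0.002}
{"dx":0.81,"dy":-0.15,"dz":-0.85,"wx":0.006,"wy":-0.035,"wz":-0.002}
{"dx":1.40,"dy":-0.15,"dz":-1.19,"wx":0.006,"wy":-0.045,"wz":-0.002}
{"dx":1.83,"dy":-0.15,"dz":-1.57,"wx":0.006,"wy":-0.055,"wz":-0.002}
{"dx":2.33,"dy":-0.15,"dz":-1.84,"wx":0.006,"wy":-0.055,"wz":-0.002}
{"dx":2.80,"dy":-0.15,"dz":-2.18,"wx":0.006,"wy":-0.065,"wz":-0.002}
```

```bash
sed -i 's/(D+9.5\*np.sin(al))/(D+19*np.sin(al))/' path.py
python3 - <<'E'
from tube import *
A=[(.19,.85,33,'span'),(.24,.88,35,'span'),(.29,.89,38,'span'),(.33,.9,40,'span'),(.37,.9,43,'span'),(.41,.91,45,'span')]
print([round(float(pose(*a)[1]),1) for a in A]); rows([pose(*a)[0] for a in A])
E
```

```text
[4.3, 4.3, 5.0, 5.8, 6.8, 7.8]
{"dx":0.11,"dy":-0.15,"dz":-0.41,"wx":0.006,"wy":-0.005,"wz":-0.002}
{"dx":0.61,"dy":-0.15,"dz":-0.84,"wx":0.006,"wy":-0.035,"wz":-0.002}
{"dx":1.22,"dy":-0.15,"dz":-1.19,"wx":0.006,"wy":-0.045,"wz":-0.002}
{"dx":1.69,"dy":-0.15,"dz":-1.49,"wx":0.006,"wy":-0.055,"wz":-0.002}
{"dx":2.23,"dy":-0.15,"dz":-1.68,"wx":0.006,"wy":-0.055,"wz":-0.002}
{"dx":2.72,"dy":-0.15,"dz":-1.92,"wx":0.006,"wy":-0.065,"wz":-0.002}
```

Next I ease it to about 0.29 rad, still short of the balance point.

```bash
python3 -m pendant '[{"dx":0.1,"dy":0,"dz":-0.4,"wx":0,"wy":-0.005,"wz":0},{"dx":0.35,"dy":0,"dz":-0.6,"wx":0,"wy":-0.02,"wz":0},{"dx":0.6,"dy":0,"dz":-0.84,"wx":0,"wy":-0.035,"wz":0},{"dx":0.8,"dy":0,"dz":-0.96,"wx":0,"wy":-0.04,"wz":0},{"dx":1.0,"dy":0,"dz":-1.07,"wx":0,"wy":-0.04,"wz":0},{"dx":1.2,"dy":0,"dz":-1.19,"wx":0,"wy":-0.045,"wz":0},{"dx":1.2,"dy":0,"dz":-1.19,"wx":0,"wy":-0.045,"wz":0}]'
python3 - <<'E'
from tube import *
st(); rel(tube())
A=[(.33,.9,40,'span'),(.37,.9,43,'span'),(.41,.91,45,'span'),(.45,.92,45,'hold'),(.5,.93,44,'hold')]
rows([pose(*a)[0] for a in A])
E
```

```text
clock: 8.48
eef_pos: [565.6, -29.4, 144.0]
tcp_rot: [0.315, 0.618, 0.659, -0.292]
ft_force: [-2.8, 5.6, 19.3]
finger_gap: 8.3
finger_force: 9.3
t 8.47 jig x 66.1 y 3.3 z 144.0 lean 0.887 yaw 0.081 F [-2.8  5.6 19.3] gap 8.3 q [ 0.25  0.68  1.57 -0.92  1.28  0.64]
tube tilt 0.297 yaw 0.066 top 48 toe corners [array([70.9, 35.1]), array([ 75.5, -24.3])] w 59.6 edges [-1.70000e-01  2.82523e+02] [1.86000e-01 3.56831e+02] 59 62
u -46.9 w 125.8 al 0.59 D 38.9 heel gap 2.2 toe rim gap 2.9 body over toe rim 3.9
{"dx":0.37,"dy":-0.14,"dz":-0.31,"wx":0.006,"wy":-0.011,"wz":-0.002}
{"dx":0.90,"dy":-0.14,"dz":-0.53,"wx":0.006,"wy":-0.011,"wz":-0.002}
{"dx":1.38,"dy":-0.14,"dz":-0.79,"wx":0.006,"wy":-0.021,"wz":-0.002}
{"dx":1.38,"dy":-0.14,"dz":-1.03,"wx":0.006,"wy":-0.031,"wz":-0.002}
{"dx":1.80,"dy":-0.13,"dz":-1.63,"wx":0.006,"wy":-0.041,"wz":-0.002}
```

```bash
python3 -m pendant '[{"dx":0,"dy":0,"dz":-0.2,"wx":0,"wy":0,"wz":0},{"dx":0.1,"dy":0,"dz":-0.4,"wx":0,"wy":0,"wz":0},{"dx":0.1,"dy":0,"dz":-0.5,"wx":0,"wy":0,"wz":0},{"dx":0.1,"dy":0,"dz":-0.5,"wx":0,"wy":0,"wz":0}]'
python3 - <<'E'
from tube import *
st(); rel(tube())
E
```

```text
clock: 9.02
eef_pos: [564.3, -25.4, 143.0]
tcp_rot: [0.313, 0.618, 0.659, -0.293]
ft_force: [-0.3, 0.8, 5.0]
finger_gap: 8.5
finger_force: 3.3
t 9.03 jig x 70.0 y 4.7 z 143.0 lean 0.884 yaw 0.080 F [-0.3  0.8  5. ] gap 8.5 q [ 0.25  0.68  1.56 -0.92  1.29  0.64]
tube tilt 0.323 yaw 0.085 top 54 toe corners [array([71.2, 34.9]), array([ 75.9, -24.1])] w 59.2 edges [-1.89000e-01  2.88176e+02] [1.84000e-01 3.57476e+02] 58 60
u -45.9 w 124.9 al 0.56 D 40.0 heel gap 3.0 toe rim gap 3.4 body over toe rim 4.0
```

Run:
```python
from tube import *
A=[(.34,.9,39,'span'),(.37,.91,40,'span'),(.4,.92,40,'span'),(.44,.93,40,'hold'),(.48,.94,40,'hold'),(.54,.95,40,'hold')]
print([round(float(pose(*a)[1]),1) for a in A]); rows([pose(*a)[0] for a in A])
```

```text
[7.1, 7.9, 9.2, 11.1, 13.0, 15.9]
{"dx":0.13,"dy":-0.03,"dz":-0.29,"wx":0.002,"wy":-0.014,"wz":0.001}
{"dx":0.47,"dy":-0.03,"dz":-0.55,"wx":0.002,"wy":-0.024,"wz":0.001}
{"dx":0.80,"dy":-0.03,"dz":-0.90,"wx":0.002,"wy":-0.034,"wz":0.001}
{"dx":0.75,"dy":-0.03,"dz":-1.11,"wx":0.002,"wy":-0.044,"wz":0.001}
{"dx":1.13,"dy":-0.02,"dz":-1.53,"wx":0.002,"wy":-0.054,"wz":0.001}
{"dx":1.73,"dy":-0.02,"dz":-2.12,"wx":0.002,"wy":-0.064,"wz":0.001}
```

```bash
python3 -m pendant '[{"dx":0.13,"dy":0,"dz":-0.25,"wx":0,"wy":-0.01,"wz":0},{"dx":0.26,"dy":0,"dz":-0.38,"wx":0,"wy":-0.02,"wz":0},{"dx":0.38,"dy":0,"dz":-0.5,"wx":0,"wy":-0.025,"wz":0},{"dx":0.48,"dy":0,"dz":-0.6,"wx":0,"wy":-0.03,"wz":0},{"dx":0.55,"dy":0,"dz":-0.7,"wx":0,"wy":-0.03,"wz":0},{"dx":0.6,"dy":0,"dz":-0.8,"wx":0,"wy":-0.035,"wz":0},{"dx":0.6,"dy":0,"dz":-0.8,"wx":0,"wy":-0.035,"wz":0}]'
python3 - <<'E'
from tube import *
st(); rel(tube())
E
```

```text
clock: 9.95
eef_pos: [563.4, -15.6, 143.1]
tcp_rot: [0.324, 0.613, 0.654, -0.304]
ft_force: [-0.7, 0.1, -0.1]
finger_gap: 8.6
finger_force: 0.1
t 9.95 jig x 79.8 y 5.7 z 143.1 lean 0.919 yaw 0.079 F [-0.7  0.1 -0.1] gap 8.6 q [ 0.28  0.7   1.55 -0.93  1.32  0.67]
tube tilt 0.417 yaw 0.090 top 60 toe corners [array([71. , 34.9]), array([ 75.8, -24.2])] w 59.3 edges [-2.23000e-01  2.92864e+02] [2.08000e-01 3.54592e+02] 57 54
u -48.4 w 124.2 al 0.50 D 41.3 heel gap 0.3 toe rim gap 9.4 body over toe rim 2.9
```

```bash
sed -i 's/TOE=np.array(\[73.8,5.3\])/TOE=np.array([73.4,5.3])/' path.py
python3 - <<'E'
from tube import *
A=[(.42+.04*i,.92+.012*i,41-.3*i,'hold') for i in range(1,11)]
rows([pose(*a)[0] for a in A])
E
```

```text
{"dx":0.30,"dy":-0.01,"dz":-0.47,"wx":0.002,"wy":-0.012,"wz":0.001}
{"dx":0.66,"dy":-0.01,"dz":-0.91,"wx":0.002,"wy":-0.024,"wz":0.001}
{"dx":1.04,"dy":-0.00,"dz":-1.34,"wx":0.002,"wy":-0.036,"wz":0.001}
{"dx":1.44,"dy":-0.00,"dz":-1.75,"wx":0.002,"wy":-0.048,"wz":0.001}
{"dx":1.85,"dy":-0.00,"dz":-2.15,"wx":0.002,"wy":-0.060,"wz":0.001}
{"dx":2.28,"dy":-0.00,"dz":-2.53,"wx":0.002,"wy":-0.072,"wz":0.001}
{"dx":2.73,"dy":-0.00,"dz":-2.90,"wx":0.002,"wy":-0.084,"wz":0.001}
{"dx":3.19,"dy":0.00,"dz":-3.24,"wx":0.002,"wy":-0.096,"wz":0.001}
{"dx":3.66,"dy":0.00,"dz":-3.57,"wx":0.002,"wy":-0.108,"wz":0.001}
{"dx":4.16,"dy":0.00,"dz":-3.88,"wx":0.002,"wy":-0.120,"wz":0.001}
```

```bash
python3 -m pendant '[{"dx":0.15,"dy":0,"dz":-0.24,"wx":0,"wy":-0.006,"wz":0},{"dx":0.3,"dy":0,"dz":-0.47,"wx":0,"wy":-0.012,"wz":0},{"dx":0.48,"dy":0,"dz":-0.69,"wx":0,"wy":-0.018,"wz":0},{"dx":0.66,"dy":0,"dz":-0.91,"wx":0,"wy":-0.024,"wz":0},{"dx":0.85,"dy":0,"dz":-1.13,"wx":0,"wy":-0.03,"wz":0},{"dx":1.04,"dy":0,"dz":-1.34,"wx":0,"wy":-0.036,"wz":0},{"dx":1.24,"dy":0,"dz":-1.55,"wx":0,"wy":-0.042,"wz":0},{"dx":1.44,"dy":0,"dz":-1.75,"wx":0,"wy":-0.048,"wz":0},{"dx":1.64,"dy":0,"dz":-1.95,"wx":0,"wy":-0.054,"wz":0},{"dx":1.85,"dy":0,"dz":-2.15,"wx":0,"wy":-0.06,"wz":0},{"dx":2.06,"dy":0,"dz":-2.34,"wx":0,"wy":-0.066,"wz":0},{"dx":2.28,"dy":0,"dz":-2.53,"wx":0,"wy":-0.072,"wz":0}]'
python3 - <<'E'
from tube import *
st(); rel(tube())
A=[(.66+.04*i,.99+.01*i,39-.3*i,'hold') for i in range(1,10)]
rows([pose(*a)[0] for a in A])
E
```

```text
clock: 11.5
eef_pos: [561.2, 18.4, 140.2]
tcp_rot: [0.347, 0.601, 0.642, -0.326]
ft_force: [0.3, 0.8, -0.7]
finger_gap: 8.2
finger_force: 0.4
t 11.50 jig x 113.8 y 8.4 z 140.2 lean 0.991 yaw 0.079 F [ 0.3  0.8 -0.7] gap 8.2 q [ 0.36  0.75  1.51 -0.95  1.41  0.73]
tube tilt 0.664 yaw 0.085 top 85 toe corners [array([70.4, 34.6]), array([ 75.2, -24. ])] w 58.9 edges [ -0.321 310.957] [3.06000e-01 3.36595e+02] 42 45
u -48.0 w 127.5 al 0.33 D 39.4 heel gap 0.0 toe rim gap 20.5 body over toe rim 11.0
{"dx":0.36,"dy":0.01,"dz":-0.40,"wx":0.002,"wy":-0.007,"wz":0.002}
{"dx":0.80,"dy":0.01,"dz":-0.78,"wx":0.002,"wy":-0.017,"wz":0.002}
{"dx":1.25,"dy":0.01,"dz":-1.14,"wx":0.002,"wy":-0.027,"wz":0.001}
{"dx":1.72,"dy":0.01,"dz":-1.49,"wx":0.002,"wy":-0.037,"wz":0.001}
{"dx":2.20,"dy":0.01,"dz":-1.81,"wx":0.002,"wy":-0.047,"wz":0.001}
{"dx":2.70,"dy":0.01,"dz":-2.12,"wx":0.002,"wy":-0.057,"wz":0.001}
{"dx":3.21,"dy":0.01,"dz":-2.40,"wx":0.002,"wy":-0.067,"wz":0.001}
{"dx":3.74,"dy":0.01,"dz":-2.67,"wx":0.002,"wy":-0.077,"wz":0.001}
{"dx":4.27,"dy":0.02,"dz":-2.91,"wx":0.002,"wy":-0.087,"wz":0.001}
```

```bash
python3 -m pendant '[{"dx":0.18,"dy":0,"dz":-0.2,"wx":0,"wy":-0.004,"wz":0},{"dx":0.36,"dy":0,"dz":-0.4,"wx":0,"wy":-0.007,"wz":0},{"dx":0.58,"dy":0,"dz":-0.59,"wx":0,"wy":-0.012,"wz":0},{"dx":0.8,"dy":0,"dz":-0.78,"wx":0,"wy":-0.017,"wz":0},{"dx":1.02,"dy":0,"dz":-0.96,"wx":0,"wy":-0.022,"wz":0},{"dx":1.25,"dy":0,"dz":-1.14,"wx":0,"wy":-0.027,"wz":0},{"dx":1.48,"dy":0,"dz":-1.32,"wx":0,"wy":-0.032,"wz":0},{"dx":1.72,"dy":0,"dz":-1.49,"wx":0,"wy":-0.037,"wz":0},{"dx":1.96,"dy":0,"dz":-1.65,"wx":0,"wy":-0.042,"wz":0},{"dx":2.2,"dy":0,"dz":-1.81,"wx":0,"wy":-0.047,"wz":0},{"dx":2.45,"dy":0,"dz":-1.97,"wx":0,"wy":-0.052,"wz":0},{"dx":2.7,"dy":0,"dz":-2.12,"wx":0,"wy":-0.057,"wz":0},{"dx":2.96,"dy":0,"dz":-2.26,"wx":0,"wy":-0.062,"wz":0},{"dx":3.21,"dy":0,"dz":-2.4,"wx":0,"wy":-0.067,"wz":0}]'
python3 - <<'E'
from tube import *
st(); rel(tube())
A=[(.94+.04*i,1.05,37-.1*i,'hold') for i in range(1,10)]
rows([pose(*a)[0] for a in A])
E
```

```text
clock: 13.3
eef_pos: [558.7, 55.9, 126.4]
tcp_rot: [0.369, 0.59, 0.63, -0.346]
ft_force: [0.2, -0.2, -1.8]
finger_gap: 8.2
finger_force: 0.8
t 13.30 jig x 151.3 y 11.4 z 126.4 lean 1.058 yaw 0.079 F [ 0.2 -0.2 -1.8] gap 8.2 q [ 0.43  0.83  1.45 -0.96  1.49  0.78]
tube tilt 0.924 yaw 0.091 top 117 toe corners [array([68.5, 35. ]), array([ 73.4, -25.9])] w 61.1 edges [ -0.553 351.407] [  0.485 303.979] 28 22
u -45.5 w 132.6 al 0.13 D 36.2 heel gap 2.1 toe rim gap 27.9 body over toe rim 23.0
{"dx":0.51,"dy":0.01,"dz":-0.30,"wx":0.002,"wy":0.010,"wz":0.001}
{"dx":1.02,"dy":0.02,"dz":-0.57,"wx":0.002,"wy":0.010,"wz":0.001}
{"dx":1.59,"dy":0.02,"dz":-0.82,"wx":0.002,"wy":0.010,"wz":0.001}
{"dx":2.27,"dy":0.02,"dz":-1.04,"wx":0.002,"wy":0.010,"wz":0.001}
{"dx":2.96,"dy":0.02,"dz":-1.24,"wx":0.002,"wy":0.010,"wz":0.001}
{"dx":3.66,"dy":0.02,"dz":-1.41,"wx":0.002,"wy":0.010,"wz":0.001}
{"dx":4.37,"dy":0.02,"dz":-1.55,"wx":0.002,"wy":0.010,"wz":0.001}
{"dx":5.08,"dy":0.02,"dz":-1.66,"wx":0.002,"wy":0.010,"wz":0.001}
{"dx":5.79,"dy":0.02,"dz":-1.75,"wx":0.002,"wy":0.010,"wz":0.001}
```

```bash
python3 -m pendant '[{"dx":0.25,"dy":0,"dz":-0.15,"wx":0,"wy":0,"wz":0},{"dx":0.5,"dy":0,"dz":-0.3,"wx":0,"wy":0,"wz":0},{"dx":0.76,"dy":0,"dz":-0.44,"wx":0,"wy":0,"wz":0},{"dx":1.02,"dy":0,"dz":-0.57,"wx":0,"wy":0,"wz":0},{"dx":1.3,"dy":0,"dz":-0.7,"wx":0,"wy":0,"wz":0},{"dx":1.6,"dy":0,"dz":-0.82,"wx":0,"wy":0,"wz":0},{"dx":1.93,"dy":0,"dz":-0.93,"wx":0,"wy":0,"wz":0},{"dx":2.27,"dy":0,"dz":-1.04,"wx":0,"wy":0,"wz":0},{"dx":2.6,"dy":0,"dz":-1.14,"wx":0,"wy":0,"wz":0},{"dx":2.96,"dy":0,"dz":-1.24,"wx":0,"wy":0,"wz":0},{"dx":3.3,"dy":0,"dz":-1.33,"wx":0,"wy":0,"wz":0},{"dx":3.66,"dy":0,"dz":-1.41,"wx":0,"wy":0,"wz":0}]'
python3 - <<'E'
from tube import *
st()
try: rel(tube())
except Exception as e: print(e)
c=cap('side','s5.png'); c=cap('top'); cv2.imwrite('pics/t5.png',c['pixels'][:,:,::-1])
s=cap('side')
a=cv2.resize(s['pixels'][130:300,220:420,::-1],None,fx=3,fy=3)
b=cv2.resize(cap('wrist')['pixels'][:260,170:470,::-1],None,fx=.65,fy=.65)
cv2.imwrite('pics/s5.png',np.hstack([a,np.pad(b,((0,a.shape[0]-b.shape[0]),(0,0),(0,0)))]))
A=[(1.18+.04*i,1.05,36,'hold') for i in range(1,11)]
rows([pose(*a)[0] for a in A])
E
```

```text
clock: 14.85
eef_pos: [556.8, 86.1, 101.4]
tcp_rot: [0.369, 0.59, 0.63, -0.345]
ft_force: [-0.3, 1.7, -0.2]
finger_gap: 8.5
finger_force: 0.5
t 14.85 jig x 181.4 y 13.7 z 101.4 lean 1.058 yaw 0.079 F [-0.3  1.7 -0.2] gap 8.5 q [ 0.47  0.88  1.41 -0.93  1.51  0.81]
tube tilt 1.475 yaw 0.086 top 220 toe corners [array([-313.6,  221.3]), array([-270.3, -303.1])] w 526.1 edges [    6.467 -1221.267] [  -7.179 2040.795] 4 3
u -80.2 w 116.9 al -0.42 D 57.0 heel gap -31.8 toe rim gap 90.3 body over toe rim 54.5
{"dx":0.77,"dy":0.01,"dz":-0.19,"wx":0.002,"wy":0.009,"wz":0.001}
{"dx":1.48,"dy":0.01,"dz":-0.29,"wx":0.002,"wy":0.009,"wz":0.001}
{"dx":2.20,"dy":0.01,"dz":-0.36,"wx":0.002,"wy":0.009,"wz":0.001}
{"dx":2.91,"dy":0.01,"dz":-0.41,"wx":0.002,"wy":0.009,"wz":0.001}
{"dx":3.63,"dy":0.01,"dz":-0.42,"wx":0.002,"wy":0.009,"wz":0.001}
{"dx":4.35,"dy":0.01,"dz":-0.41,"wx":0.002,"wy":0.009,"wz":0.001}
{"dx":5.06,"dy":0.02,"dz":-0.37,"wx":0.002,"wy":0.009,"wz":0.001}
{"dx":5.78,"dy":0.02,"dz":-0.30,"wx":0.002,"wy":0.009,"wz":0.001}
{"dx":6.49,"dy":0.02,"dz":-0.20,"wx":0.002,"wy":0.009,"wz":0.001}
{"dx":7.19,"dy":0.02,"dz":-0.08,"wx":0.002,"wy":0.009,"wz":0.001}
```

Run:
```python
from h import *
a=cv2.resize(cap('side')['pixels'][150:290,260:390,::-1],None,fx=4,fy=4,interpolation=2)[:, :400]
b=cv2.resize(cap('top')['pixels'][165:235,270:370,::-1],None,fx=4,fy=4,interpolation=2)
w=cv2.resize(cap('wrist')['pixels'][:,:,::-1],(400,250))
r=np.vstack([b,w]); H=max(a.shape[0],r.shape[0])
p=lambda i:np.pad(i,((0,H-i.shape[0]),(0,0),(0,0)))
o=np.hstack([p(a),p(r)]);print(o.shape); cv2.imwrite('pics/mix.png',o)
```

```text
(560, 800, 3)
```

View pics/mix.png

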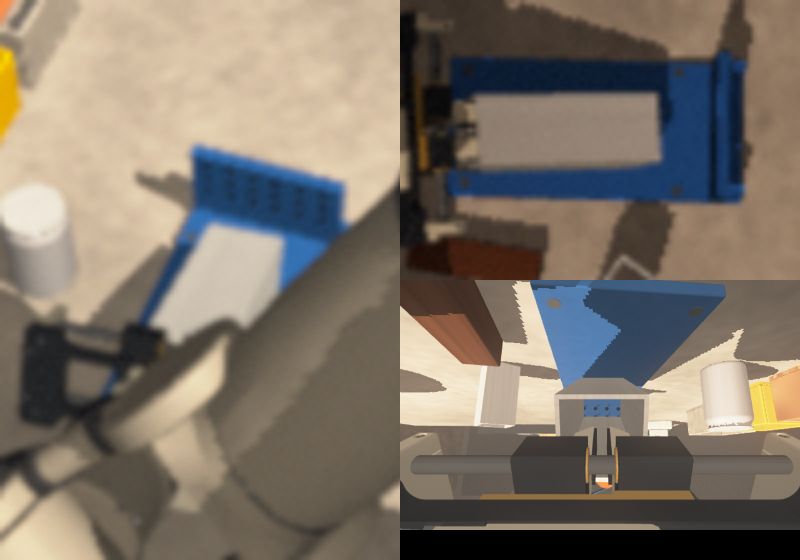

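The composite shows the tube leaning on the fingers and well supported. In the top view its upper wall runs from px ≈ (288.8,197) to (335.5,197). In the wrist view the fingers are inside the mouth. I'll solve tilt and toe from those two ends.

```bash
cat > topm.py <<'E'
from path import *
from scipy.optimize import least_squares
def ends():
    c=cap('top'); hs=cv2.cvtColor(c['pixels'],cv2.COLOR_RGB2HSV).astype(int)
    m=((hs[:,:,1]<70)&(hs[:,:,2]>90)).astype(np.uint8)
    m[:184]=0;m[210:]=0;m[:,:284]=0;m[:,352:]=0
    n,lb,stt,_=cv2.connectedComponentsWithStats(m,connectivity=4); k=1+np.argmax(stt[1:,4]); m=(lb==k)
    r=[np.flatnonzero(m[y]) for y in range(192,202)]
    q=cv2.minAreaRect(np.argwhere(m)[:,::-1].astype(np.float32))
    return c,np.median([a[0] for a in r if len(a)])-.5,np.median([a[-1] for a in r if len(a)])+.5,q,m
if __name__=='__main__':
    c,l,r,q,m=ends(); print(l,r,q)
    def f(v):
        th,t=v; P=[]
        for w in (170,0):
            a=-60*np.cos(th)+w*np.sin(th)+t; P.append(world(TOE[0]+a*np.cos(PSI),TOE[1]+a*np.sin(PSI),10+60*np.sin(th)+w*np.cos(th)))
        return proj(c,P)[:,0]-[l,r]
    for g in (.9,1.2,1.5): s=least_squares(f,[g,0]); print('theta %.3f toe shift %.1f cost %.2f'%(*s.x,s.cost))
E
python3 topm.py
```

```text
288.5 334.5 ((311.1742248535156, 197.3330078125), (18.934993743896484, 47.087745666503906), 87.39744567871094)
theta 1.219 toe shift -2.4 cost 0.00
theta 1.219 toe shift -2.4 cost 0.00
theta 1.219 toe shift -2.4 cost 0.00
```

```bash
python3 -m pendant '[{"dx":0.35,"dy":0,"dz":-0.1,"wx":0,"wy":0,"wz":0},{"dx":0.7,"dy":0,"dz":-0.19,"wx":0,"wy":0,"wz":0},{"dx":1.05,"dy":0,"dz":-0.24,"wx":0,"wy":0,"wz":0},{"dx":1.4,"dy":0,"dz":-0.29,"wx":0,"wy":0,"wz":0},{"dx":1.75,"dy":0,"dz":-0.33,"wx":0,"wy":0,"wz":0},{"dx":2.1,"dy":0,"dz":-0.36,"wx":0,"wy":0,"wz":0},{"dx":2.45,"dy":0,"dz":-0.39,"wx":0,"wy":0,"wz":0},{"dx":2.8,"dy":0,"dz":-0.41,"wx":0,"wy":0,"wz":0},{"dx":3.15,"dy":0,"dz":-0.42,"wx":0,"wy":0,"wz":0},{"dx":3.5,"dy":0,"dz":-0.42,"wx":0,"wy":0,"wz":0}]'
python3 - <<'E'
from path import *
st()
A=[(1.38+.04*i,1.05,36,'hold',-2.4) for i in range(0,6)]
rows([pose(*a)[0] for a in A])
E
python3 topm.py
```

```text
clock: 16.55
eef_pos: [555.5, 106.9, 73.0]
tcp_rot: [0.369, 0.59, 0.63, -0.345]
ft_force: [0.1, 1.2, -1.0]
finger_gap: 8.1
finger_force: 0.6
t 16.55 jig x 202.2 y 15.3 z 73.0 lean 1.058 yaw 0.079 F [ 0.1  1.2 -1. ] gap 8.1 q [ 0.5   0.94  1.38 -0.91  1.51  0.84]
{"dx":-0.02,"dy":0.01,"dz":0.22,"wx":0.002,"wy":0.009,"wz":0.001}
{"dx":0.70,"dy":0.01,"dz":0.23,"wx":0.002,"wy":0.009,"wz":0.001}
{"dx":1.42,"dy":0.01,"dz":0.27,"wx":0.002,"wy":0.009,"wz":0.001}
{"dx":2.13,"dy":0.01,"dz":0.34,"wx":0.002,"wy":0.009,"wz":0.001}
{"dx":2.84,"dy":0.01,"dz":0.44,"wx":0.002,"wy":0.009,"wz":0.001}
{"dx":3.55,"dy":0.01,"dz":0.57,"wx":0.002,"wy":0.009,"wz":0.001}
283.5 331.5 ((307.5, 198.0), (18.0, 47.0), 90.0)
theta 1.419 toe shift -3.3 cost 0.00
theta 1.419 toe shift -3.3 cost 0.00
theta 1.419 toe shift -3.3 cost 0.00
```

```bash
python3 -m pendant '[{"dx":0.3,"dy":0,"dz":0,"wx":0,"wy":0,"wz":0},{"dx":0.6,"dy":0,"dz":0,"wx":0,"wy":0,"wz":0},{"dx":0.9,"dy":0,"dz":0,"wx":0,"wy":0,"wz":0},{"dx":1.2,"dy":0,"dz":0.05,"wx":0,"wy":0,"wz":0},{"dx":1.5,"dy":0,"dz":0.1,"wx":0,"wy":0,"wz":0},{"dx":1.8,"dy":0,"dz":0.1,"wx":0,"wy":0,"wz":0},{"dx":2.1,"dy":0,"dz":0.15,"wx":0,"wy":0,"wz":0},{"dx":2.35,"dy":0,"dz":0.2,"wx":0,"wy":0,"wz":0},{"dx":2.6,"dy":0,"dz":0.2,"wx":0,"wy":0,"wz":0},{"dx":2.85,"dy":0,"dz":0.2,"wx":0,"wy":0,"wz":0},{"dx":3.1,"dy":0,"dz":0.2,"wx":0,"wy":0,"wz":0},{"dx":3.35,"dy":0,"dz":0.2,"wx":0,"wy":0,"wz":0},{"dx":3.6,"dy":0,"dz":0.2,"wx":0,"wy":0,"wz":0},{"dx":3.8,"dy":0,"dz":0.2,"wx":0,"wy":0,"wz":0},{"dx":3.8,"dy":0,"dz":0.2,"wx":0,"wy":0,"wz":0}]'
sed -i 's/:284\]=0/:276]=0/' topm.py
python3 -c "
from go import *
st()"; python3 topm.py
```

```text
clock: 18.48
eef_pos: [554.4, 123.6, 39.1]
tcp_rot: [0.369, 0.59, 0.63, -0.345]
ft_force: [-0.2, -0.1, 0.5]
finger_gap: 8.4
finger_force: 0.0
t 18.48 jig x 218.9 y 16.7 z 39.1 lean 1.058 yaw 0.079 F [-0.2 -0.1  0.5] gap 8.4 q [ 0.53  1.    1.34 -0.9   1.5   0.88]
279.5 328.5 ((303.9075622558594, 198.58212280273438), (18.243852615356445, 48.93951416015625), 86.26860046386719)
theta 1.489 toe shift 4.7 cost 0.16
theta 1.489 toe shift 4.7 cost 0.16
theta 1.489 toe shift 4.7 cost 0.16
```

```bash
cat >> topm.py <<'E'
    b=cv2.boxPoints(q); print('z=70 corners jig:')
    ys=np.argwhere(m); 
    for p in b:
        v=ray(c,p,70)[:2]-ORG; print(np.round(p,1),np.round([v@EX,v@EY],1))
E
python3 topm.py | tail -5
python3 -m pendant '[{"dx":0,"dy":0,"dz":-1.5,"wx":0,"wy":0,"wz":0},{"dx":0,"dy":0,"dz":-4,"wx":0,"wy":0,"wz":0},{"dx":0,"dy":0,"dz":-7,"wx":0,"wy":0,"wz":0},{"dx":0,"dy":0,"dz":-9,"wx":0,"wy":0,"wz":0},{"dx":0,"dy":0,"dz":-9,"wx":0,"wy":0,"wz":0}]'
python3 - <<'E'
from go import *
st();
E
python3 topm.py
```

```text
z=70 corners jig:
[279.  191.1] [247.2 -10.6]
[327.8 188. ] [ 74.8 -24.7]
[328.9 206.1] [69.9 39.7]
[280.1 209.2] [241.5  53.6]
clock: 19.2
eef_pos: [549.5, 203.8, 84.1]
tcp_rot: [0.369, 0.59, 0.63, -0.344]
ft_force: [-0.6, -0.0, -1.0]
finger_gap: 8.4
finger_force: 0.0
t 19.20 jig x 299.1 y 22.7 z 84.1 lean 1.056 yaw 0.081 F [-0.6 -0.  -1. ] gap 8.4 q [ 0.63  1.    1.18 -0.84  1.67  0.8 ]
279.5 328.5 ((303.9741516113281, 198.5603485107422), (18.26255226135254, 48.739280700683594), 86.633544921875)
theta 1.489 toe shift 4.7 cost 0.16
theta 1.489 toe shift 4.7 cost 0.16
theta 1.489 toe shift 4.7 cost 0.16
z=70 corners jig:
[279.1 190.9] [246.9 -11.3]
[327.8 188. ] [ 74.8 -24.7]
[328.8 206.2] [70.1 40.1]
[280.2 209.1] [241.3  53.4]
```

Run:
```python
from go import *
rows([(290,18,60,.8,0),(275,18,27,.6,0)])
print(); rows([(x,18,27,.6,0) for x in (260,255,250,240,182,178,174)],(world(275,18,27),rot(.6,0)))
```

```text
{"dx":1.64,"dy":0.43,"dz":1.87,"wx":0.065,"wy":0.258,"wz":0.047}
{"dx":3.78,"dy":0.30,"dz":4.79,"wx":0.060,"wy":0.458,"wz":0.054}

{"dx":-1.24,"dy":0.00,"dz":0.85,"wx":0.000,"wy":0.000,"wz":0.000}
{"dx":-1.65,"dy":0.00,"dz":1.13,"wx":0.000,"wy":0.000,"wz":0.000}
{"dx":-2.06,"dy":0.00,"dz":1.41,"wx":0.000,"wy":0.000,"wz":0.000}
{"dx":-2.89,"dy":-0.00,"dz":1.98,"wx":0.000,"wy":0.000,"wz":0.000}
{"dx":-7.68,"dy":0.00,"dz":5.25,"wx":0.000,"wy":0.000,"wz":0.000}
{"dx":-8.01,"dy":0.00,"dz":5.48,"wx":0.000,"wy":0.000,"wz":0.000}
{"dx":-8.34,"dy":0.00,"dz":5.70,"wx":0.000,"wy":0.000,"wz":0.000}
```

```bash
python3 -m pendant '[{"dx":0.8,"dy":0.2,"dz":0.9,"wx":0.03,"wy":0.13,"wz":0.02},{"dx":1.64,"dy":0.43,"dz":1.87,"wx":0.065,"wy":0.258,"wz":0.047},{"dx":2.7,"dy":0.4,"dz":3.3,"wx":0.06,"wy":0.36,"wz":0.05},{"dx":3.78,"dy":0.3,"dz":4.8,"wx":0.06,"wy":0.458,"wz":0.054},{"dx":3.78,"dy":0.3,"dz":4.8,"wx":0.06,"wy":0.458,"wz":0.054},{"dx":3.78,"dy":0.3,"dz":4.8,"wx":0.06,"wy":0.458,"wz":0.054}]' 0.435
python3 - <<'E'
from go import *
st(); rows([(x,18,27,.6,0) for x in (256,240,215)])
E
```

```text
clock: 20.0
eef_pos: [553.8, 178.6, 26.8]
tcp_rot: [0.208, 0.68, 0.67, -0.212]
ft_force: [-0.4, 0.7, 0.6]
finger_gap: 40.1
finger_force: 0.0
t 20.00 jig x 273.9 y 18.0 z 26.8 lean 0.603 yaw -0.001 F [-0.4  0.7  0.6] gap 40.1 q [ 0.46  0.86  1.36 -0.55  1.28  0.73]
{"dx":-1.49,"dy":0.01,"dz":1.00,"wx":-0.001,"wy":0.003,"wz":-0.001}
{"dx":-2.81,"dy":0.01,"dz":1.91,"wx":-0.001,"wy":0.003,"wz":-0.001}
{"dx":-4.87,"dy":0.01,"dz":3.32,"wx":-0.001,"wy":0.003,"wz":-0.001}
```

Push at about 5 mm per row to x = 215 and check.

```bash
python3 -m pendant '[{"dx":-0.8,"dy":0,"dz":0.53,"wx":0,"wy":0,"wz":0},{"dx":-1.49,"dy":0,"dz":1.0,"wx":0,"wy":0,"wz":0},{"dx":-1.9,"dy":0,"dz":1.29,"wx":0,"wy":0,"wz":0},{"dx":-2.3,"dy":0,"dz":1.57,"wx":0,"wy":0,"wz":0},{"dx":-2.7,"dy":0,"dz":1.84,"wx":0,"wy":0,"wz":0},{"dx":-3.1,"dy":0,"dz":2.11,"wx":0,"wy":0,"wz":0},{"dx":-3.5,"dy":0,"dz":2.39,"wx":0,"wy":0,"wz":0},{"dx":-3.9,"dy":0,"dz":2.66,"wx":0,"wy":0,"wz":0},{"dx":-4.4,"dy":0,"dz":3.0,"wx":0,"wy":0,"wz":0},{"dx":-4.87,"dy":0,"dz":3.32,"wx":0,"wy":0,"wz":0},{"dx":-4.87,"dy":0,"dz":3.32,"wx":0,"wy":0,"wz":0}]'
python3 topm.py|tail -5
python3 - <<'E'
from go import *
st(); rows([(x,18,27,.6,0) for x in (195,182,178,174)])
E
```

```text
clock: 21.38
eef_pos: [552.7, 119.0, 26.8]
tcp_rot: [0.207, 0.681, 0.67, -0.211]
ft_force: [-0.4, 0.3, -0.1]
finger_gap: 40.0
finger_force: 0.1
z=70 corners jig:
[290. 191.] [208.3 -11.5]
[338. 191.] [ 38.4 -14.7]
[338. 209.] [37.6 49.3]
[290. 209.] [206.8  52.4]
t 21.43 jig x 214.5 y 18.2 z 26.8 lean 0.601 yaw -0.002 F [-0.8 -0.3  0.4] gap 39.8 q [ 0.37  0.81  1.46 -0.6   1.19  0.71]
{"dx":-1.62,"dy":0.03,"dz":1.09,"wx":-0.002,"wy":0.001,"wz":-0.001}
{"dx":-2.69,"dy":0.03,"dz":1.82,"wx":-0.002,"wy":0.001,"wz":-0.001}
{"dx":-3.02,"dy":0.03,"dz":2.05,"wx":-0.002,"wy":0.001,"wz":-0.001}
{"dx":-3.35,"dy":0.03,"dz":2.27,"wx":-0.002,"wy":0.001,"wz":-0.001}
```

Straight now, with the foot about 37 mm from the fence. I'll push on to contact.

```bash
python3 -m pendant '[{"dx":-0.4,"dy":0,"dz":0.27,"wx":0,"wy":0,"wz":0},{"dx":-0.8,"dy":0,"dz":0.54,"wx":0,"wy":0,"wz":0},{"dx":-1.2,"dy":0,"dz":0.81,"wx":0,"wy":0,"wz":0},{"dx":-1.6,"dy":0,"dz":1.08,"wx":0,"wy":0,"wz":0},{"dx":-2.0,"dy":0,"dz":1.35,"wx":0,"wy":0,"wz":0},{"dx":-2.3,"dy":0,"dz":1.56,"wx":0,"wy":0,"wz":0},{"dx":-2.5,"dy":0,"dz":1.7,"wx":0,"wy":0,"wz":0},{"dx":-2.7,"dy":0,"dz":1.82,"wx":0,"wy":0,"wz":0},{"dx":-2.7,"dy":0,"dz":1.82,"wx":0,"wy":0,"wz":0}]'
python3 - <<'E'
from go import *
st()
E
python3 -m pendant '[{"dx":-0.12,"dy":0,"dz":0.08,"wx":0,"wy":0,"wz":0},{"dx":-0.25,"dy":0,"dz":0.17,"wx":0,"wy":0,"wz":0},{"dx":-0.33,"dy":0,"dz":0.22,"wx":0,"wy":0,"wz":0},{"dx":-0.33,"dy":0,"dz":0.22,"wx":0,"wy":0,"wz":0}]'
python3 topm.py|tail -5; python3 -c "
from go import *
st()"
```

```text
clock: 22.55
eef_pos: [552.3, 87.0, 27.0]
tcp_rot: [0.207, 0.68, 0.67, -0.211]
ft_force: [-0.7, 1.3, -0.6]
finger_gap: 40.0
finger_force: 0.3
t 22.55 jig x 182.2 y 18.2 z 27.0 lean 0.601 yaw -0.001 F [-0.7  1.3 -0.6] gap 40.0 q [ 0.32  0.79  1.51 -0.63  1.15  0.69]
clock: 23.05
eef_pos: [552.3, 83.2, 27.0]
tcp_rot: [0.207, 0.68, 0.67, -0.211]
ft_force: [0.5, 1.0, -0.6]
finger_gap: 39.7
finger_force: 0.5
z=70 corners jig:
[300. 191.] [173.  -12.2]
[348. 191.] [  2.9 -15.3]
[348. 209.] [ 2.3 48.7]
[300. 209.] [171.6  51.7]
t 23.10 jig x 178.4 y 18.2 z 27.0 lean 0.601 yaw -0.001 F [-0.3  0.2 -0.8] gap 39.8 q [ 0.32  0.79  1.52 -0.63  1.14  0.69]
```

```bash
python3 -m pendant '[{"dx":-0.08,"dy":0,"dz":0.06,"wx":0,"wy":0,"wz":0},{"dx":-0.17,"dy":0,"dz":0.11,"wx":0,"wy":0,"wz":0},{"dx":-0.25,"dy":0,"dz":0.17,"wx":0,"wy":0,"wz":0},{"dx":-0.25,"dy":0,"dz":0.17,"wx":0,"wy":0,"wz":0}]'
python3 topm.py|tail -4; python3 -c "
from go import *
st()"
```

```text
clock: 23.6
eef_pos: [552.8, 81.6, 27.0]
tcp_rot: [0.207, 0.681, 0.671, -0.21]
ft_force: [0.6, 6.5, -0.1]
finger_gap: 40.1
finger_force: 3.2
[300. 191.] [173.  -12.2]
[348. 191.] [  2.9 -15.3]
[348. 209.] [ 2.3 48.7]
[300. 209.] [171.6  51.7]
t 23.65 jig x 176.8 y 17.7 z 27.0 lean 0.598 yaw -0.000 F [ 0.3  7.1 -0.8] gap 40.0 q [ 0.31  0.79  1.52 -0.63  1.13  0.69]
```

```bash
python3 -m pendant '[{"dx":-0.12,"dy":0,"dz":0.08,"wx":0,"wy":0,"wz":0},{"dx":-0.25,"dy":0,"dz":0.17,"wx":0,"wy":0,"wz":0},{"dx":-0.25,"dy":0,"dz":0.17,"wx":0,"wy":0,"wz":0},{"dx":-0.25,"dy":0,"dz":0.17,"wx":0,"wy":0,"wz":0}]'
python3 -c "
from go import *
st()"
python3 -m pendant '[{"dx":0.2,"dy":0,"dz":-0.14,"wx":0,"wy":0,"wz":0},{"dx":0.5,"dy":0,"dz":-0.34,"wx":0,"wy":0,"wz":0},{"dx":1.5,"dy":0,"dz":-1.0,"wx":0,"wy":0,"wz":0},{"dx":4,"dy":0,"dz":-2.7,"wx":0,"wy":0,"wz":0},{"dx":6,"dy":0,"dz":-6,"wx":0,"wy":0,"wz":0},{"dx":6,"dy":0,"dz":-11,"wx":0,"wy":0,"wz":0},{"dx":6,"dy":0,"dz":-16,"wx":0,"wy":0,"wz":0},{"dx":6,"dy":0,"dz":-16,"wx":0,"wy":0,"wz":0},{"dx":6,"dy":0,"dz":-16,"wx":0,"wy":0,"wz":0}]'
python3 - <<'E'
from go import *
import topm
st(); c,l,r,q,m=topm.ends(); print(l,r)
# per-row ends of the upper wall -> straight? and side edges per column
cols=[x for x in range(303,346,4)]
e=np.array([[x,np.flatnonzero(m[:,x]).min()-.5,np.flatnonzero(m[:,x]).max()+.5] for x in cols],float)
for k in (1,2):
    P=np.array([ray(c,(a[0],a[k]),70)[:2]-ORG for a in e]); s=np.polyfit(P@EX,P@EY,1); print('edge slope %.3f at y %.1f'%(s[0],s[1]))
for y in range(190,209,3):
    x=np.flatnonzero(m[y]); 
    if len(x): print(y,[round(float((ray(c,(v,y),70)[:2]-ORG)@EX),1) for v in (x[0]-.5,x[-1]+.5)])
# saturation profile fence-ward across the foot/fence seam
print(cv2.cvtColor(c['pixels'],cv2.COLOR_RGB2HSV)[197,340:360,1], c['pixels'][197,340:360].max(1))
E
```

```text
clock: 24.15
eef_pos: [553.4, 80.9, 26.9]
tcp_rot: [0.207, 0.681, 0.671, -0.207]
ft_force: [0.2, 17.2, 1.7]
finger_gap: 40.1
finger_force: 7.3
t 24.15 jig x 176.2 y 17.1 z 26.9 lean 0.594 yaw 0.001 F [ 0.2 17.2  1.7] gap 40.1 q [ 0.31  0.79  1.52 -0.63  1.13  0.69]
clock: 25.28
eef_pos: [553.8, 216.9, 124.5]
tcp_rot: [0.207, 0.68, 0.67, -0.212]
ft_force: [0.6, -0.6, 0.4]
finger_gap: 40.1
finger_force: 0.0
t 25.27 jig x 312.2 y 18.5 z 124.5 lean 0.602 yaw -0.001 F [ 0.6 -0.6  0.4] gap 40.1 q [ 0.51  0.77  1.22 -0.51  1.49  0.66]
299.5 348.5
edge slope 0.000 at y -14.5
edge slope 0.018 at y 50.4
193 [174.6, 1.1]
196 [174.3, 1.0]
199 [174.1, 0.9]
202 [173.9, 0.8]
205 [173.6, 0.7]
208 [173.4, 0.6]
[ 53  50  52  50  52  52  51  52  35  96 179 186 196 201 181  20  78  84
  84  81] [179 178 178 178 178 178 179 173 123  98 101  96  69  52  52  50 121 143
 142 139]
```

```bash
python3 -c "
from bench import bot
print(bot.finish_job())"
```

```text
the job is handed in; nothing more can be done
None
```

I eased the tube down onto its side and pushed it until its foot end was pressed against the fence at about 17 N. It measured straight to within about 0.02 rad and still, with the arm clear of everything; the job was handed in at about 25 s and returned no verdict.

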